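# Extend the spice organiser

### The job

Close the gap in the spice organiser: bring the loose two-cell wooden box up against the right-hand end of the identical box that is fixed to the worktop, so that the end faces butt flush with no gap and the fronts run on in one straight line. Stand the two spice jars from the right of the worktop (not those at the back wall) upright in the loose box, one in each cell, keeping them from falling over, and leave the mug, the tape roll and the orange jug where they are.

Things in the scene. Friction and masses are not known exactly. Their poses are not given: they have to be found in the camera images.
- fixed_organiser: open light wooden box fixed to the worktop, on the left; 70 (x) x 138 (y) x 62 mm high, holding two small brown bottles up to 108 mm high that stay. Origin: centre of its underside; y along its length, to the robot's left; front (-x face) has two brass label frames. Its right-hand end face is 69 mm from the origin towards its -y
- loose_organiser: loose empty twin, right of the fixed box and askew; 70 (x) x 138 (y) x 62 mm, 0.35 kg. Origin: centre of underside; y along its length. Two 58 x 58 mm cells centred at y = +34, -34 mm, floor 6 mm up; outer walls 6 mm, divider wall 10 mm thick across the middle (y = 0), full height, can be pinched from above. In place, its origin is 138 mm from the fixed box's towards -y of that box
- jar_a: spice jar with black cap and green label, 45 mm diameter, 105 mm high (cap from 84 mm up), 0.11 kg, standing on the worktop to the right; origin at the centre of its underside, z up its axis
- jar_b: second spice jar with black cap and green label, 44 mm diameter, 105 mm high (cap from 85 mm up), 0.11 kg, standing on the worktop to the right; origin at the centre of its underside, z up its axis
- mug: white mug, 83 x 116 x 94 mm, bystander behind the jars; origin at the centre of its underside
- tape: roll of beige tape lying flat, 96 mm diameter, 25 mm high, bystander at the front left; origin at the centre of its underside
- milk_jug: orange jug, 67 x 103 x 85 mm, bystander behind the boxes; origin at the centre of its underside

How it is judged (in metres and radians):
At the end, for the whole second after the job is handed in: The loose box stands flat against the right-hand end of the fixed box: gap at most 3 mm, fronts in line within 6 mm, parallel within 0.045 rad. Each cell of the loose box holds one jar, upright within 0.08 rad, on the cell floor, within 12 mm of the cell centre. All released and at rest (y of loose_organiser in the frame of fixed_organiser between -0.141 and -0.134 m and x of loose_organiser in the frame of fixed_organiser between -0.006 and 0.006 m and z of loose_organiser in the frame of fixed_organiser between -0.003 and 0.004 m and angle between the y axis of loose_organiser and the y axis of fixed_organiser, either way round below 0.045 rad and angle between loose_organiser's own z axis and vertical below 0.04 rad and linear speed of each of loose_organiser, jar_a, jar_b below 0.01 m/s and (y of jar_a in the frame of loose_organiser between 0.022 and 0.046 m or y of jar_a in the frame of loose_organiser between -0.046 and -0.022 m) and x of jar_a in the frame of loose_organiser between -0.012 and 0.012 m and z of each of jar_a, jar_b in the frame of loose_organiser below 0.012 m and angle between each of jar_a, jar_b's own z axis and vertical below 0.08 rad and (y of jar_b in the frame of loose_organiser between 0.022 and 0.046 m or y of jar_b in the frame of loose_organiser between -0.046 and -0.022 m) and x of jar_b in the frame of loose_organiser between -0.012 and 0.012 m); the robot touches nothing.
It fails at once if the mug is moved by more than 30 mm (distance of mug from where it was at the start of the episode above 0.03 m).
It fails at once if the tape roll is moved by more than 30 mm (distance of tape from where it was at the start of the episode above 0.03 m).
It fails at once if the orange jug is moved by more than 30 mm (distance of milk_jug from where it was at the start of the episode above 0.03 m).
It fails at once if a spice jar is knocked over (tilted more than 1 rad) (angle between any of jar_a, jar_b's own z axis and vertical above 1 rad).
It also fails if it takes over 72 s, if anything falls off the work surface, if the arm or the gripper's body presses on something with over 40 N, if the wrist force passes 120 N, or if a joint passes its speed limit or range.

### The arm

A 7-joint arm with a two-finger parallel gripper is mounted at the origin on a cart in front of the work surface, level with it; the furniture and walls round the work are solid. World frame = base frame: x ahead of the robot, y to its left, z up, the work surface at z = 0. Lengths are in mm, angles in rad, forces in N, time in s.
With the tool pointing down it reaches from about 400 to 850 mm from the base axis. Payload 4.5 kg.
Tool frame: the origin (TCP) lies at the centre of the arm's flange, where the gripper is bolted on; the fingertips stand 166 mm ahead of it and the grasp point (between the pads) lies 147 mm ahead of it; z points along the fingers, y is the line along which they close (so a half turn about z gives the same grasp; the last joint's range is limited). The gripper opens to 88 mm and grips with 3 to 60 N. Pads are 18 mm wide; open, the fingers measure 123 mm over their backs; the gripper's body (75 mm by 187 mm) begins 45 mm behind the grasp point.
Start: joints at [1.303, 0.689, -0.195, 1.565, 0.157, 0.902, -0.215], TCP at [185.798, -596.755, 404.743] pointing down, gripper open.
Joint ranges: [-3.01, 3.01], [-0.46, 2.08], [-1.47, 1.51], [0.13, 2.56], [-1, 4.14], [0.04, 2.09], [-2.66, 2.66]. Speed limits (rad/s): [2.57, 2.57, 3.14, 3.14, 3.14, 3.14, 3.14].

### API

Orientations are given as a 3x3 rotation matrix whose columns are the frame's x, y, z axes.
In Python, from workcell import robot, vision gives the robot as it stands.
- The arm moves only by the shell command python3 -m pendant 'ROWS' [FORCE]. ROWS is JSON, a list of rows, each an object of numbers: "wx", "wy", "wz": the turn, a rotation vector about the tool's x, y, z in units of 5 degrees (1.0 is 5 degrees); "tx", "ty", "tz": the shift along the tool's x, y, z in units of 50 mm (1.0 is 50 mm); "gripper": the finger opening in mm, from 0 to 88.1. A call has 1 to 20 rows; each row shifts and turns the commanded pose from where the row before left it, along the tool's axes as they then stand; what a row does not reach is not made up. A row lasts 1/10 s, in which the tool goes at most 50 mm and 8.59 degrees, less where a joint would pass 70% of its speed; a pose out of reach is approached as far as the arm can. A call is refused whole if a number of a shift passes 1 or a number of a turn 1, either way. A call with a gripper value outside its range is refused whole. The fingers move at their own pace and stop on an object; FORCE is the grip in N (left out, the last holds). Time passes only in rows, so rows that do not move let the fingers close. It gives the time, the measured TCP pose, the force, the opening and the grip force at its end, in the units of the state.
- robot.state(): the state, without advancing time (a new reading comes with each control period).
- vision.snapshot(name): name is "scene" or "top"; returns a dict with "color" (384x512x3 uint8, red, green, blue), "K" (3x3 intrinsics, pixels), "T" (4x4, takes a point from camera to world coordinates). Camera axes: x right, y down, z forward; pixel columns grow to the right and rows downward; lengths in mm; the calibration is good to about 2 mm. A picture is of the moment at which its call begins. There is no depth.
- robot.sign_off(): hands the job in; it is judged then, once.
The state is a dict: "time_s": time; "joint_pos": joint angles; "joint_vel": joint speeds; "joint_efforts": joint torques, N m; "position": TCP position; "orientation": TCP orientation; "force": force on the tool from outside, world axes, zero at the start; "torque": the same for the moment, N m; "width": finger opening in mm; "gripper_force": force on a finger pad.
Only numpy, scipy, OpenCV 4.12 (cv2) and the standard library are available. Lean on these libraries where they do the work, as an engineer would, in place of code of your own. Each camera call takes 0.05 s, during which the arm holds its last target. There are 200 camera calls.

## Working session

There is one attempt and no reset: what is moved stays moved. The work goes in short steps, Python scripts to look and compute and a shell command to move; the robot and the scene stay as the last step left them, time stands still between calls to the robot, and variables do not carry over. Pictures are saved under pics/ and viewed, at most 10 in all, crops included, and the job is handed in when it is done.

```bash
ls; mkdir -p pics; python3 - <<'E'
from workcell import robot, vision
import cv2,numpy as np
for n in("scene","top"):
    s=vision.snapshot(n); cv2.imwrite(f"pics/{n}0.png",s["color"][:,:,::-1]); print(n,s["K"].round(1).tolist(),s["T"].round(3).tolist())
s=robot.state();print(s["position"],s["orientation"],s["time_s"],s["width"])
E
```

```text
pics
scene [[404.3, 0.0, 258.5], [0.0, 404.3, 187.4], [0.0, 0.0, 1.0]] [[-0.599, -0.372, 0.709, -296.102], [-0.801, 0.264, -0.538, 625.963], [0.012, -0.89, -0.456, 593.681], [0.0, 0.0, 0.0, 1.0]]
top [[413.5, 0.0, 242.8], [0.0, 413.5, 186.2], [0.0, 0.0, 1.0]] [[0.006, -0.993, 0.117, 423.512], [-1.0, -0.005, 0.01, -15.12], [-0.009, -0.117, -0.993, 1162.167], [0.0, 0.0, 0.0, 1.0]]
[ 185.6707161  -596.47620867  403.99291097] [[ 9.54781921e-01  2.97306461e-01 -5.92080155e-04]
 [ 2.97307031e-01 -9.54780694e-01  1.53500038e-03]
 [-1.08941170e-04 -1.64162021e-03 -9.99998647e-01]] 0.1 88.12795004803857
```

View pics/top0.png

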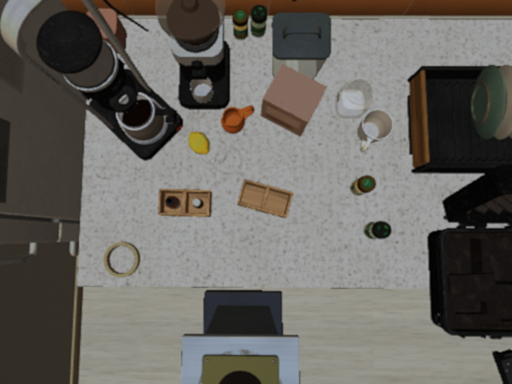

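View pics/scene0.png

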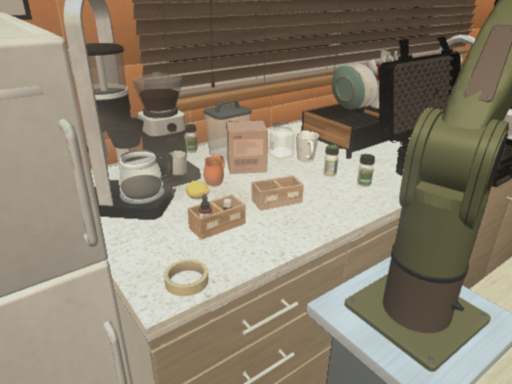

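The top view shows the fixed box near (185,202), the loose box near (265,198), and the jars near (367,184) and (379,230). The mug is at about (376,125), the jug at (235,120) and the tape at (121,259). Next I'll view enlarged crops.

```bash
python3 - <<'E'
import cv2,numpy as np
t=cv2.imread("pics/top0.png");s=cv2.imread("pics/scene0.png")
R=lambda a,k:cv2.resize(a,None,fx=k,fy=k,interpolation=cv2.INTER_CUBIC)
a=R(t[175:225,150:310],5)
b=R(t[165:245,340:400],4)   # 240x320
c=R(s[165:235,180:310],4) # 520x280
bot=np.zeros((320,800,3),np.uint8); bot[:320,:240]=b; bot[:280,260:780]=c
cv2.imwrite("pics/crop0.png",np.vstack([a,bot]))
E
```

```text
(no output)
```

View pics/crop0.png

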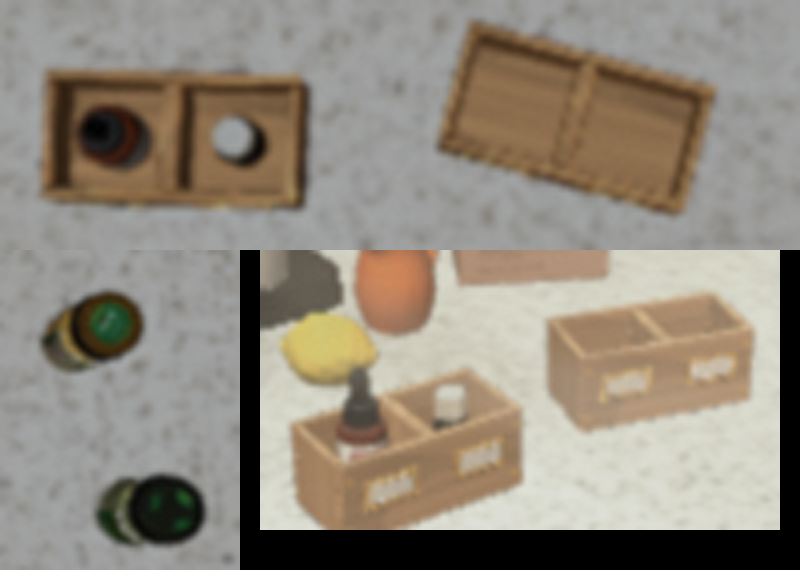

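```bash
cat > h.py <<'E'
import cv2,numpy as np
from workcell import robot,vision
def snap(n):
    s=vision.snapshot(n); return s
def cast(s,uv,z):
    uv=np.atleast_2d(np.asarray(uv,float)); d=np.c_[(uv-s["K"][:2,2])/s["K"][0,0],np.ones(len(uv))]@s["T"][:3,:3].T
    o=s["T"][:3,3]; return (o+d*((z-o[2])/d[:,2])[:,None])[:,:2]
def boxes(s,roi,k=4,thr=70):
    x0,y0,x1,y1=roi
    a=cv2.resize(s["color"][y0:y1,x0:x1],None,fx=k,fy=k,interpolation=cv2.INTER_CUBIC)
    hsv=cv2.cvtColor(a,cv2.COLOR_RGB2HSV); m=(hsv[...,1]>thr).astype(np.uint8)
    m=cv2.morphologyEx(m,cv2.MORPH_OPEN,np.ones((5,5)))
    cs=[c for c in cv2.findContours(m,cv2.RETR_EXTERNAL,cv2.CHAIN_APPROX_NONE)[0] if cv2.contourArea(c)>150*k*k]
    out=[]
    for c in cs:
        p=(cv2.convexHull(c).reshape(-1,2)+.5)/k-.5+[x0,y0]
        w=cast(s,p,62).astype(np.float32)
        r=cv2.minAreaRect(w); L=np.array(r[1]); ang=r[2]
        # yaw of long axis relative to world y
        b=cv2.boxPoints(r); e=[b[1]-b[0],b[2]-b[1]]; e=max(e,key=np.linalg.norm); 
        if e[1]<0:e=-e
        out.append((np.round(r[0],1),np.round(L,1),round(float(np.arctan2(-e[0],e[1])),4),b.round(1).tolist()))
    return out
E
python3 - <<'E'
from h import *
s=snap("top")
for t in(60,80,100):
    print(t);[print(b) for b in boxes(s,(150,175,310,225),thr=t)]
print(cast(s,[[366.75,183.9],[381.5,230]],105))
# jar cap: darkness mask
a=s["color"][165:245,345:400].astype(int)
c=s["color"]; hsv=cv2.cvtColor(c,cv2.COLOR_RGB2HSV)
m=((hsv[...,2]<75)|(hsv[...,1]>90)).astype(np.uint8); m[:165]=0;m[245:]=0;m[:,:345]=0;m[:,400:]=0
for ct in cv2.findContours(m,0,1)[0]:
    if cv2.contourArea(ct)>30: print(cv2.boundingRect(ct),cv2.minEnclosingCircle(ct))
sc=snap("scene"); np.savez("s0.npz",top=s["color"],scene=sc["color"])
# jar caps in scene: px approx
P=lambda s,p:(lambda q:(s["K"]@q)[:2]/q[2])(s["T"][:3,:3].T@(np.array(p,float)-s["T"][:3,3]))
for j in cast(s,[[366.75,183.9],[381.5,230]],105): print("scene top/base",P(sc,[*j,105]),P(sc,[*j,0]))
E
```

```text
60
(array([509.4, 151.3]), array([140.7,  72.6]), -0.0192, [[471.79998779296875, 81.69999694824219], [544.4000244140625, 80.30000305175781], [547.0999755859375, 220.89999389648438], [474.5, 222.3000030517578]])
(array([521.7, -63.2]), array([137.3,  73.6]), -0.2647, [[468.20001220703125, -119.9000015258789], [539.2999877929688, -139.1999969482422], [575.2000122070312, -6.599999904632568], [504.1000061035156, 12.699999809265137]])
80
(array([509.5, 151.1]), array([139.4,  71. ]), -0.027, [[472.1000061035156, 82.4000015258789], [543.0, 80.5], [546.7999877929688, 219.8000030517578], [475.8999938964844, 221.6999969482422]])
(array([521.6, -63.1]), array([135.4,  72.2]), -0.2662, [[469.0, -118.9000015258789], [538.5999755859375, -137.89999389648438], [574.2000122070312, -7.199999809265137], [504.6000061035156, 11.699999809265137]])
100
(array([509.3, 150.7]), array([138.,  69.]), -0.0198, [[473.5, 82.4000015258789], [542.4000244140625, 81.0999984741211], [545.2000122070312, 219.0], [476.20001220703125, 220.39999389648438]])
(array([521.5, -63. ]), array([134. ,  70.5]), -0.2703, [[469.70001220703125, -118.19999694824219], [537.5999755859375, -137.0], [573.4000244140625, -7.900000095367432], [505.5, 10.899999618530273]])
[[ 556.02114326 -323.36156736]
 [ 438.41190705 -357.23820769]]
(365, 221, 26, 17) ((377.5, 230.0), 12.855060577392578)
(351, 176, 24, 17) ((362.5, 184.0), 12.175895690917969)
scene top/base [332.04542807 147.22971937] [329.12332771 175.88578113]
scene top/base [366.82155804 156.21640746] [362.49380996 185.96107443]
```

```bash
cat >> h.py <<'E'
def plan(x,y,z,ang):
    "grasp point target mm, tool y heading in deg (mod 180): turn first, then shift"
    st=robot.state(); R=st["orientation"]; p=st["position"]
    a=np.degrees(np.arctan2(R[1,1],R[0,1])); d=(ang-a+90)%180-90
    from scipy.spatial.transform import Rotation as Ro
    R2=R@Ro.from_rotvec([0,0,np.radians(-d)]).as_matrix()
    g=p+R[:,2]*147
    v=R2.T@(np.array([x,y,z])-g)
    print("t",round(st["time_s"],2),"grasp",g.round(1),"heading",a.round(2),"tilt",R[:2,2].round(4),"q7",round(st["joint_pos"][6],2),"w",round(st["width"],1),"gf",round(float(np.max(st["gripper_force"])),1),"F",np.round(st["force"],1))
    print("wz units",round(-d/5,3),"then t units",(v/50).round(3))
E
python3 -c "
from h import *
plan(521.6,-63.1,130,-105.3)"
```

```text
t 0.2 grasp [ 185.7 -596.4  257.2] heading -72.7 tilt [-0.0004  0.001 ] q7 -0.22 w 88.5 gf 0.0 F [-0.7  0.8  0.3]
wz units 6.52 then t units [  3.668 -12.059   2.553]
```

```bash
python3 -m pendant '[{"wz":0.93},{"wz":0.93},{"wz":0.93},{"wz":0.93},{"wz":0.93},{"wz":0.93},{"wz":0.94},{"tx":0.2,"ty":-0.65},{"tx":0.2,"ty":-0.65},{"tx":0.2,"ty":-0.65},{"tx":0.2,"ty":-0.65},{"tx":0.2,"ty":-0.65},{"tx":0.2,"ty":-0.65},{"tx":0.2,"ty":-0.65},{"tx":0.2,"ty":-0.65},{"tx":0.2,"ty":-0.65},{"tx":0.2,"ty":-0.65},{"tx":0.2,"ty":-0.65,"gripper":40},{"tx":0.2,"ty":-0.65},{"tx":0.2,"ty":-0.65}]' >/dev/null; python3 -c "
from h import *
plan(521.6,-63.1,130,-105.3)"
```

```text
t 0.2 grasp [ 185.7 -596.4  257.2] heading -72.7 tilt [-0.0004  0.001 ] q7 -0.22 w 88.5 gf 0.0 F [-0.7  0.8  0.3]
wz units 6.52 then t units [  3.668 -12.059   2.553]$[0]: bad value
```

```bash
python3 -m pendant '[{"wx":0,"wy":0,"wz":0.9,"tx":0,"ty":0,"tz":0,"gripper":88}]'; python3 -m pendant '[{"wx":0,"wy":0,"wz":0.9,"tx":0,"ty":0,"tz":0}]'
```

```text
time_s: 0.3
position: [185.6, -596.7, 404.3]
orientation: [[0.976, 0.22, -0.0], [0.22, -0.976, 0.001], [0.0, -0.001, -1.0]]
force: [0.0, -1.1, -0.0]
width: 87.7
gripper_force: 0.0$[0]: bad value
```

```bash
python3 -m pendant '[{"wx":0,"wy":0,"wz":0.94,"tx":0,"ty":0,"tz":0,"gripper":40},{"wx":0,"wy":0,"wz":0.94,"tx":0,"ty":0,"tz":0,"gripper":40},{"wx":0,"wy":0,"wz":0.94,"tx":0,"ty":0,"tz":0,"gripper":40},{"wx":0,"wy":0,"wz":0.94,"tx":0,"ty":0,"tz":0,"gripper":40},{"wx":0,"wy":0,"wz":0.94,"tx":0,"ty":0,"tz":0,"gripper":40},{"wx":0,"wy":0,"wz":0.92,"tx":0,"ty":0,"tz":0,"gripper":40},{"wx":0,"wy":0,"wz":0,"tx":0.2,"ty":-0.7,"tz":0,"gripper":40},{"wx":0,"wy":0,"wz":0,"tx":0.2,"ty":-0.7,"tz":0,"gripper":40},{"wx":0,"wy":0,"wz":0,"tx":0.2,"ty":-0.7,"tz":0,"gripper":40},{"wx":0,"wy":0,"wz":0,"tx":0.2,"ty":-0.7,"tz":0,"gripper":40},{"wx":0,"wy":0,"wz":0,"tx":0.2,"ty":-0.7,"tz":0,"gripper":40},{"wx":0,"wy":0,"wz":0,"tx":0.2,"ty":-0.7,"tz":0,"gripper":40},{"wx":0,"wy":0,"wz":0,"tx":0.2,"ty":-0.7,"tz":0,"gripper":40},{"wx":0,"wy":0,"wz":0,"tx":0.2,"ty":-0.7,"tz":0,"gripper":40},{"wx":0,"wy":0,"wz":0,"tx":0.2,"ty":-0.7,"tz":0,"gripper":40},{"wx":0,"wy":0,"wz":0,"tx":0.2,"ty":-0.7,"tz":0,"gripper":40}]' >/dev/null; python3 -c "
from h import *
plan(521.6,-63.1,130,-105.3)"
```

```text
t 1.9 grasp [ 375.3 -284.2  257.8] heading -105.31 tilt [ 0.0002 -0.    ] q7 -1.28 w 39.9 gf 0.0 F [ 1.1 -0.1  0.3]
wz units -0.001 then t units [ 1.655 -5.038  2.555]
```

```bash
python3 -m pendant '[{"wx":0,"wy":0,"wz":0,"tx":0.24,"ty":-0.72,"tz":0,"gripper":40},{"wx":0,"wy":0,"wz":0,"tx":0.24,"ty":-0.72,"tz":0,"gripper":40},{"wx":0,"wy":0,"wz":0,"tx":0.24,"ty":-0.72,"tz":0.4,"gripper":40},{"wx":0,"wy":0,"wz":0,"tx":0.24,"ty":-0.72,"tz":0.4,"gripper":40},{"wx":0,"wy":0,"wz":0,"tx":0.24,"ty":-0.72,"tz":0.4,"gripper":40},{"wx":0,"wy":0,"wz":0,"tx":0.24,"ty":-0.72,"tz":0.4,"gripper":40},{"wx":0,"wy":0,"wz":0,"tx":0.22,"ty":-0.72,"tz":0.4,"gripper":40},{"wx":0,"wy":0,"wz":0,"tx":0,"ty":0,"tz":0.4,"gripper":40},{"wx":0,"wy":0,"wz":0,"tx":0,"ty":0,"tz":0.15,"gripper":40},{"wx":0,"wy":0,"wz":0,"tx":0,"ty":0,"tz":0,"gripper":40}]' >/dev/null; python3 -c "
from h import *
plan(521.6,-63.1,50,-105.3)
for n in('top','scene'): cv2.imwrite(f'pics/{n}1.png',snap(n)['color'][:,:,::-1])
R=lambda a,k:cv2.resize(a,None,fx=k,fy=k,interpolation=cv2.INTER_CUBIC)
cv2.imwrite('pics/c1.png',R(cv2.imread('pics/scene1.png')[90:240,180:340],4))
"
```

```text
t 2.9 grasp [520.1 -65.2 129.4] heading -105.37 tilt [-0.0028 -0.0006] q7 -1.73 w 40.2 gf 0.0 F [ 0.2  0.1 -0.2]
wz units -0.013 then t units [ 0.022 -0.05   1.588]
```

View pics/c1.png

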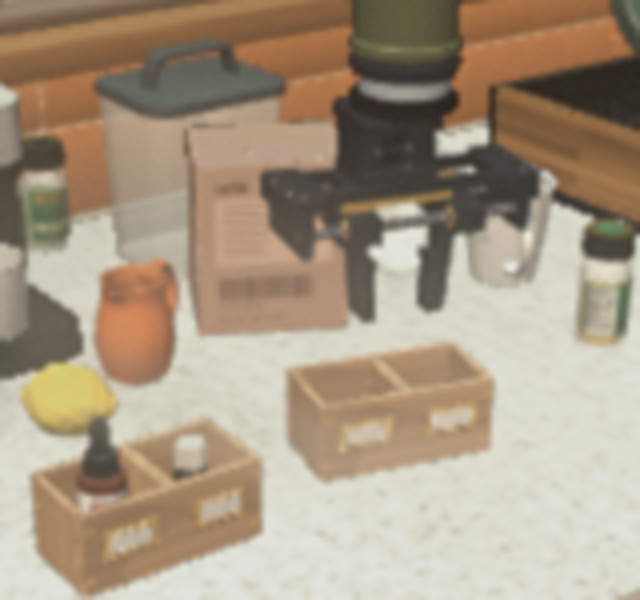

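The crop shows the open fingers (x≈360 and x≈435) above the loose box's divider (400,375), and the white-capped bottle standing only just above its rim. I'll go down and pinch.

```bash
python3 -m pendant '[{"wx":0,"wy":0,"wz":0,"tx":0.02,"ty":-0.05,"tz":0.2,"gripper":40},{"wx":0,"wy":0,"wz":0,"tx":0,"ty":0,"tz":0.2,"gripper":40},{"wx":0,"wy":0,"wz":0,"tx":0,"ty":0,"tz":0.2,"gripper":40},{"wx":0,"wy":0,"wz":0,"tx":0,"ty":0,"tz":0.2,"gripper":40},{"wx":0,"wy":0,"wz":0,"tx":0,"ty":0,"tz":0.2,"gripper":40},{"wx":0,"wy":0,"wz":0,"tx":0,"ty":0,"tz":0.2,"gripper":40},{"wx":0,"wy":0,"wz":0,"tx":0,"ty":0,"tz":0.2,"gripper":40},{"wx":0,"wy":0,"wz":0,"tx":0,"ty":0,"tz":0.18,"gripper":40},{"wx":0,"wy":0,"wz":0,"tx":0,"ty":0,"tz":0,"gripper":40},{"wx":0,"wy":0,"wz":0,"tx":0,"ty":0,"tz":0,"gripper":0},{"wx":0,"wy":0,"wz":0,"tx":0,"ty":0,"tz":0,"gripper":0},{"wx":0,"wy":0,"wz":0,"tx":0,"ty":0,"tz":0,"gripper":0},{"wx":0,"wy":0,"wz":0,"tx":0,"ty":0,"tz":0,"gripper":0},{"wx":0,"wy":0,"wz":0,"tx":0,"ty":0,"tz":0,"gripper":0},{"wx":0,"wy":0,"wz":0,"tx":0,"ty":0,"tz":0,"gripper":0},{"wx":0,"wy":0,"wz":0,"tx":0,"ty":0,"tz":0,"gripper":0}]' 25; python3 -c "
from h import *
plan(509,0,58,-91.2)
[print(b) for b in boxes(snap('top'),(140,165,310,235),thr=100)]"
```

```text
time_s: 4.6
position: [522.8, -62.8, 198.6]
orientation: [[0.964, -0.265, 0.0], [-0.265, -0.964, -0.001], [0.001, 0.001, -1.0]]
force: [-0.1, -1.8, 5.1]
width: 9.6
gripper_force: 25.0
t 4.6 grasp [522.9 -62.9  51.6] heading -105.34 tilt [ 0.0004 -0.0008] q7 -1.73 w 9.6 gf 25.0 F [-0.1 -1.8  5.1]
wz units -2.828 then t units [-0.304 -1.253 -0.129]
(array([509.4, 150.8]), array([137.8,  68.7]), -0.0209, [[473.6000061035156, 82.5999984741211], [542.2999877929688, 81.19999694824219], [545.2000122070312, 218.89999389648438], [476.5, 220.39999389648438]])
(array([504.5,  63. ]), array([ 20.2, 160.3]), 1.5148, [[423.8999938964844, 57.400001525878906], [584.0, 48.400001525878906], [585.0999755859375, 68.5999984741211], [425.1000061035156, 77.5999984741211]])
(array([518.9, -56.2]), array([186.9, 212.2]), 0.0045, [[425.0, 49.400001525878906], [426.0, -162.8000030517578], [612.9000244140625, -161.89999389648438], [611.9000244140625, 50.29999923706055]])
```

```bash
python3 -m pendant '[{"wx":0,"wy":0,"wz":0,"tx":0,"ty":0,"tz":-0.08,"gripper":0},{"wx":0,"wy":0,"wz":0,"tx":0,"ty":0,"tz":-0.08,"gripper":0},{"wx":0,"wy":0,"wz":-0.57,"tx":0,"ty":0,"tz":0,"gripper":0},{"wx":0,"wy":0,"wz":-0.57,"tx":0,"ty":0,"tz":0,"gripper":0},{"wx":0,"wy":0,"wz":-0.57,"tx":0,"ty":0,"tz":0,"gripper":0},{"wx":0,"wy":0,"wz":-0.57,"tx":0,"ty":0,"tz":0,"gripper":0},{"wx":0,"wy":0,"wz":-0.55,"tx":0,"ty":0,"tz":0,"gripper":0},{"wx":0,"wy":0,"wz":0,"tx":0,"ty":0,"tz":0,"gripper":0},{"wx":0,"wy":0,"wz":0,"tx":0,"ty":0,"tz":0,"gripper":0}]'; python3 -c "
from h import *
plan(507.8,5,58,-91.2)"
```

```text
time_s: 5.55
position: [522.9, -62.3, 206.2]
orientation: [[1.0, -0.02, 0.0], [-0.02, -1.0, 0.0], [0.0, -0.0, -1.0]]
force: [-0.1, -0.6, -5.0]
width: 9.7
gripper_force: 25.0
t 5.55 grasp [522.9 -62.3  59.2] heading -91.17 tilt [0. 0.] q7 -1.6 w 9.7 gf 25.0 F [-0.1 -0.6 -5. ]
wz units 0.006 then t units [-0.329 -1.34   0.024]
```

```bash
python3 -m pendant '[{"wx":0,"wy":0,"wz":0,"tx":-0.04,"ty":-0.17,"tz":0,"gripper":0},{"wx":0,"wy":0,"wz":0,"tx":-0.04,"ty":-0.17,"tz":0,"gripper":0},{"wx":0,"wy":0,"wz":0,"tx":-0.04,"ty":-0.17,"tz":0,"gripper":0},{"wx":0,"wy":0,"wz":0,"tx":-0.04,"ty":-0.17,"tz":0,"gripper":0},{"wx":0,"wy":0,"wz":0,"tx":-0.04,"ty":-0.17,"tz":0,"gripper":0},{"wx":0,"wy":0,"wz":0,"tx":-0.04,"ty":-0.17,"tz":0,"gripper":0},{"wx":0,"wy":0,"wz":0,"tx":-0.04,"ty":-0.17,"tz":0,"gripper":0},{"wx":0,"wy":0,"wz":0,"tx":-0.05,"ty":-0.15,"tz":0,"gripper":0},{"wx":0,"wy":0,"wz":0,"tx":0,"ty":0,"tz":0,"gripper":0},{"wx":0,"wy":0,"wz":0,"tx":0,"ty":0,"tz":0,"gripper":0}]'; python3 -c "
from h import *
plan(507.8,5,51,-91.2)
s=snap('scene');t=snap('top')
R=lambda a,k:cv2.resize(a,None,fx=k,fy=k,interpolation=cv2.INTER_CUBIC)
im=np.vstack([R(s['color'][150:245,180:310],5)[:,:,::-1]]);tt=R(t['color'][170:230,150:280],5)[:,:,::-1]
cv2.imwrite('pics/c2.png',np.vstack([im[:300],tt]) if 0 else im)"
```

```text
time_s: 6.55
position: [507.7, 5.0, 206.2]
orientation: [[1.0, -0.02, 0.0], [-0.02, -1.0, -0.0], [0.0, 0.0, -1.0]]
force: [-0.2, -0.3, -4.3]
width: 9.7
gripper_force: 25.0
t 6.55 grasp [507.7   5.   59.2] heading -91.15 tilt [ 0.0001 -0.0004] q7 -1.68 w 9.7 gf 25.0 F [-0.2 -0.3 -4.3]
wz units 0.01 then t units [ 0.001 -0.001  0.165]
```

View pics/c2.png

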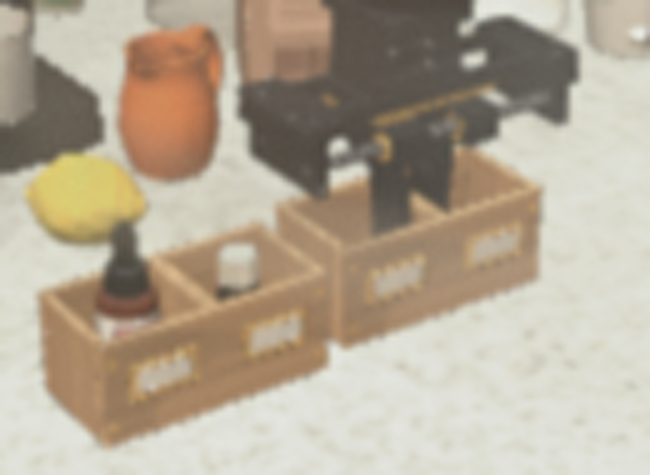

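The loose box hangs level about 7 mm up, in line with the fixed box. The gap between their ends shows at (330,300). I'll lower it and push it up.

```bash
python3 -m pendant '[{"wx":0,"wy":0,"wz":0,"tx":0,"ty":0,"tz":0.05,"gripper":0},{"wx":0,"wy":0,"wz":0,"tx":0,"ty":0,"tz":0.05,"gripper":0},{"wx":0,"wy":0,"wz":0,"tx":0,"ty":0,"tz":0.04,"gripper":0},{"wx":0,"wy":0,"wz":0,"tx":0,"ty":0,"tz":0.02,"gripper":0},{"wx":0,"wy":0,"wz":0,"tx":0,"ty":0,"tz":0,"gripper":0}]'; python3 -m pendant '[{"wx":0,"wy":0,"wz":0,"tx":0,"ty":-0.04,"tz":0,"gripper":0},{"wx":0,"wy":0,"wz":0,"tx":0,"ty":-0.04,"tz":0,"gripper":0},{"wx":0,"wy":0,"wz":0,"tx":0,"ty":-0.02,"tz":0,"gripper":0},{"wx":0,"wy":0,"wz":0,"tx":0,"ty":-0.02,"tz":0,"gripper":0},{"wx":0,"wy":0,"wz":0,"tx":0,"ty":0,"tz":0,"gripper":0}]'
```

```text
time_s: 7.15
position: [507.6, 4.8, 198.6]
orientation: [[1.0, -0.02, 0.0], [-0.02, -1.0, -0.0], [0.0, 0.0, -1.0]]
force: [-1.4, 0.0, 3.0]
width: 9.7
gripper_force: 25.0
time_s: 7.65
position: [508.0, 9.5, 198.6]
orientation: [[1.0, -0.022, 0.001], [-0.022, -1.0, -0.002], [0.001, 0.002, -1.0]]
force: [-1.1, -5.2, 4.9]
width: 9.9
gripper_force: 25.0
```

```bash
python3 -m pendant '[{"wx":0,"wy":0,"wz":0,"tx":0,"ty":-0.03,"tz":0,"gripper":0},{"wx":0,"wy":0,"wz":0,"tx":0,"ty":0,"tz":0,"gripper":0}]';python3 -m pendant '[{"wx":0,"wy":0,"wz":0,"tx":0,"ty":-0.03,"tz":0,"gripper":0},{"wx":0,"wy":0,"wz":0,"tx":0,"ty":0,"tz":0,"gripper":0}]';python3 -m pendant '[{"wx":0,"wy":0,"wz":0,"tx":0,"ty":-0.03,"tz":0,"gripper":0},{"wx":0,"wy":0,"wz":0,"tx":0,"ty":0,"tz":0,"gripper":0}]'
```

```text
time_s: 7.85
position: [508.1, 11.2, 198.6]
orientation: [[1.0, -0.022, 0.001], [-0.022, -1.0, -0.002], [0.001, 0.002, -1.0]]
force: [-0.4, -5.2, 4.2]
width: 10.2
gripper_force: 25.0
time_s: 8.05
position: [508.2, 12.7, 198.6]
orientation: [[1.0, -0.022, 0.001], [-0.022, -1.0, -0.002], [0.001, 0.002, -1.0]]
force: [-1.1, -5.1, 4.5]
width: 10.0
gripper_force: 25.0
time_s: 8.25
position: [508.2, 14.2, 198.6]
orientation: [[1.0, -0.022, 0.001], [-0.022, -1.0, -0.002], [0.001, 0.002, -1.0]]
force: [-1.1, -5.5, 4.5]
width: 9.8
gripper_force: 25.0
```

Only sliding friction (about 5 N) so far, so I'll keep pushing until contact.

```bash
python3 -m pendant '[{"wx":0,"wy":0,"wz":0,"tx":0,"ty":-0.03,"tz":0,"gripper":0},{"wx":0,"wy":0,"wz":0,"tx":0,"ty":0,"tz":0,"gripper":0}]'|grep -E "pos|force:";python3 -m pendant '[{"wx":0,"wy":0,"wz":0,"tx":0,"ty":-0.03,"tz":0,"gripper":0},{"wx":0,"wy":0,"wz":0,"tx":0,"ty":0,"tz":0,"gripper":0}]'|grep -E "pos|force:"; python3 -c "
from h import *
t=snap('top');s=snap('scene')
R=lambda a,k:cv2.resize(a,None,fx=k,fy=k,interpolation=cv2.INTER_CUBIC)
a=R(s['color'][170:240,180:310],6)[:420,:780,::-1]
cv2.imwrite('pics/c3.png',a)"
```

```text
position: [508.3, 15.5, 198.6]
force: [-0.0, -5.4, 4.9]
gripper_force: 25.0
position: [508.3, 15.7, 198.6]
force: [-0.2, -8.2, 4.0]
gripper_force: 25.0
```

View pics/c3.png

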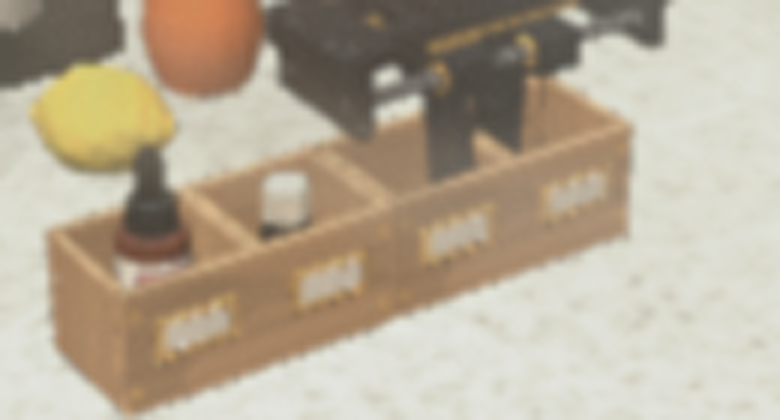

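The scene view shows the fronts as one straight line, with the joint at (388,250) closed. A slightly firmer push, then release and rise.

```bash
python3 -m pendant '[{"wx":0,"wy":0,"wz":0,"tx":0,"ty":-0.03,"tz":0,"gripper":0},{"wx":0,"wy":0,"wz":0,"tx":0,"ty":-0.03,"tz":0,"gripper":0},{"wx":0,"wy":0,"wz":0,"tx":0,"ty":0,"tz":0,"gripper":0},{"wx":0,"wy":0,"wz":0,"tx":0,"ty":0,"tz":0,"gripper":0}]';python3 -m pendant '[{"wx":0,"wy":0,"wz":0,"tx":0,"ty":0,"tz":0,"gripper":38},{"wx":0,"wy":0,"wz":0,"tx":0,"ty":0,"tz":0,"gripper":38},{"wx":0,"wy":0,"wz":0,"tx":0,"ty":0,"tz":0,"gripper":38},{"wx":0,"wy":0,"wz":0,"tx":0,"ty":0,"tz":0,"gripper":38},{"wx":0,"wy":0,"wz":0,"tx":0,"ty":0,"tz":-0.2,"gripper":38},{"wx":0,"wy":0,"wz":0,"tx":0,"ty":0,"tz":-0.4,"gripper":38},{"wx":0,"wy":0,"wz":0,"tx":0,"ty":0,"tz":-0.8,"gripper":38},{"wx":0,"wy":0,"wz":0,"tx":0,"ty":0,"tz":-0.8,"gripper":38},{"wx":0,"wy":0,"wz":0,"tx":0,"ty":0,"tz":-0.6,"gripper":38},{"wx":0,"wy":0,"wz":0,"tx":0,"ty":0,"tz":0,"gripper":38}]'; python3 -c "
from h import *
plan(438.4,-357.2,180,180)
plan(438.4,-357.2,180,-130)"
```

```text
time_s: 9.15
position: [508.5, 16.4, 198.6]
orientation: [[1.0, -0.026, 0.001], [-0.026, -1.0, -0.007], [0.001, 0.007, -1.0]]
force: [1.5, -14.9, 1.9]
width: 10.0
gripper_force: 25.1
time_s: 10.15
position: [509.1, 21.8, 342.5]
orientation: [[1.0, -0.02, 0.008], [-0.02, -1.0, 0.001], [0.008, -0.001, -1.0]]
force: [-0.1, 0.4, 0.1]
width: 37.8
gripper_force: 0.0
t 10.15 grasp [510.3  22.  195.5] heading -91.14 tilt [0.0083 0.0011] q7 -1.7 w 37.8 gf 0.0 F [-0.1  0.4  0.1]
wz units 17.771 then t units [7.584 1.441 0.289]
t 10.15 grasp [510.3  22.  195.5] heading -91.14 tilt [0.0083 0.0011] q7 -1.7 w 37.8 gf 0.0 F [-0.1  0.4  0.1]
wz units 7.771 then t units [3.771 6.736 0.289]
```

```bash
python3 -m pendant '[{"wx":0,"wy":0,"wz":-1,"tx":0,"ty":0,"tz":0,"gripper":60},{"wx":0,"wy":0,"wz":-1,"tx":0,"ty":0,"tz":0,"gripper":60},{"wx":0,"wy":0,"wz":-1,"tx":0,"ty":0,"tz":0,"gripper":60},{"wx":0,"wy":0,"wz":-1,"tx":0,"ty":0,"tz":0,"gripper":60},{"wx":0,"wy":0,"wz":-1,"tx":0,"ty":0,"tz":0,"gripper":60},{"wx":0,"wy":0,"wz":-1,"tx":0,"ty":0,"tz":0,"gripper":60},{"wx":0,"wy":0,"wz":-1,"tx":0,"ty":0,"tz":0,"gripper":60},{"wx":0,"wy":0,"wz":-1,"tx":0,"ty":0,"tz":0,"gripper":60},{"wx":0,"wy":0,"wz":-1,"tx":0,"ty":0,"tz":0,"gripper":80},{"wx":0,"wy":0,"wz":-1,"tx":0,"ty":0,"tz":0,"gripper":80},{"wx":0,"wy":0,"wz":-1,"tx":0,"ty":0,"tz":0,"gripper":80},{"wx":0,"wy":0,"wz":-1,"tx":0,"ty":0,"tz":0,"gripper":80},{"wx":0,"wy":0,"wz":-1,"tx":0,"ty":0,"tz":0,"gripper":80},{"wx":0,"wy":0,"wz":-1,"tx":0,"ty":0,"tz":0,"gripper":80},{"wx":0,"wy":0,"wz":-1,"tx":0,"ty":0,"tz":0,"gripper":80},{"wx":0,"wy":0,"wz":-1,"tx":0,"ty":0,"tz":0,"gripper":80},{"wx":0,"wy":0,"wz":-1,"tx":0,"ty":0,"tz":0,"gripper":80},{"wx":0,"wy":0,"wz":-1,"tx":0,"ty":0,"tz":0,"gripper":80},{"wx":0,"wy":0,"wz":0,"tx":0,"ty":0,"tz":0,"gripper":80},{"wx":0,"wy":0,"wz":0,"tx":0,"ty":0,"tz":0,"gripper":80}]'>/dev/null; python3 -c "
from h import *
plan(438.4,-357.2,160,-1.2)"
```

```text
t 12.15 grasp [507.6  21.6 190.9] heading -1.26 tilt [-0.0009  0.0001] q7 -0.64 w 80.4 gf 0.0 F [ 0.6  0.2 -0.2]
wz units -0.012 then t units [-7.603 -1.225  0.618]
```

```bash
python3 -m pendant '[{"wx":0,"wy":0,"wz":0,"tx":-0.63,"ty":-0.1,"tz":0.05,"gripper":80},{"wx":0,"wy":0,"wz":0,"tx":-0.63,"ty":-0.1,"tz":0.05,"gripper":80},{"wx":0,"wy":0,"wz":0,"tx":-0.63,"ty":-0.1,"tz":0.05,"gripper":80},{"wx":0,"wy":0,"wz":0,"tx":-0.63,"ty":-0.1,"tz":0.05,"gripper":80},{"wx":0,"wy":0,"wz":0,"tx":-0.63,"ty":-0.1,"tz":0.05,"gripper":80},{"wx":0,"wy":0,"wz":0,"tx":-0.63,"ty":-0.1,"tz":0.05,"gripper":80},{"wx":0,"wy":0,"wz":0,"tx":-0.63,"ty":-0.1,"tz":0.05,"gripper":80},{"wx":0,"wy":0,"wz":0,"tx":-0.63,"ty":-0.1,"tz":0.05,"gripper":80},{"wx":0,"wy":0,"wz":0,"tx":-0.63,"ty":-0.1,"tz":0.05,"gripper":80},{"wx":0,"wy":0,"wz":0,"tx":-0.63,"ty":-0.1,"tz":0.05,"gripper":80},{"wx":0,"wy":0,"wz":0,"tx":-0.63,"ty":-0.1,"tz":0.05,"gripper":80},{"wx":0,"wy":0,"wz":0,"tx":-0.63,"ty":-0.1,"tz":0.05,"gripper":80},{"wx":0,"wy":0,"wz":0,"tx":0,"ty":0,"tz":0,"gripper":80},{"wx":0,"wy":0,"wz":0,"tx":0,"ty":0,"tz":0,"gripper":80}]'>/dev/null; python3 -c "
from h import *
plan(438.4,-357.2,84,-1.2)
t=snap('top');s=snap('scene')
[print(b) for th in (60,100) for b in boxes(t,(150,175,310,225),thr=th)]
R=lambda a,k:cv2.resize(a,None,fx=k,fy=k,interpolation=cv2.INTER_CUBIC)
a=R(t['color'][180:225,150:270],6)[:,:,::-1]
b=R(s['color'][90:200,300:420],3)[:,:,::-1]
o=np.zeros((600,720,3),np.uint8);o[:270]=a;o[270:600,:360]=b
cv2.imwrite('pics/c4.png',o)"
```

```text
t 13.55 grasp [ 440.  -355.4  160.9] heading -1.32 tilt [-0.0003  0.0005] q7 0.04 w 80.0 gf 0.0 F [0.1 0.4 0.1]
wz units -0.024 then t units [-0.037 -0.031  1.538]
(array([508.9,  84.7]), array([273.9,  72.6]), -0.0121, [[471.0, -51.79999923706055], [543.5, -52.70000076293945], [546.9000244140625, 221.1999969482422], [474.29998779296875, 222.10000610351562]])
(array([508.7,  84.5]), array([270.4,  69.4]), -0.0127, [[472.29998779296875, -50.29999923706055], [541.7000122070312, -51.099998474121094], [545.0999755859375, 219.3000030517578], [475.79998779296875, 220.1999969482422]])
```

View pics/c4.png

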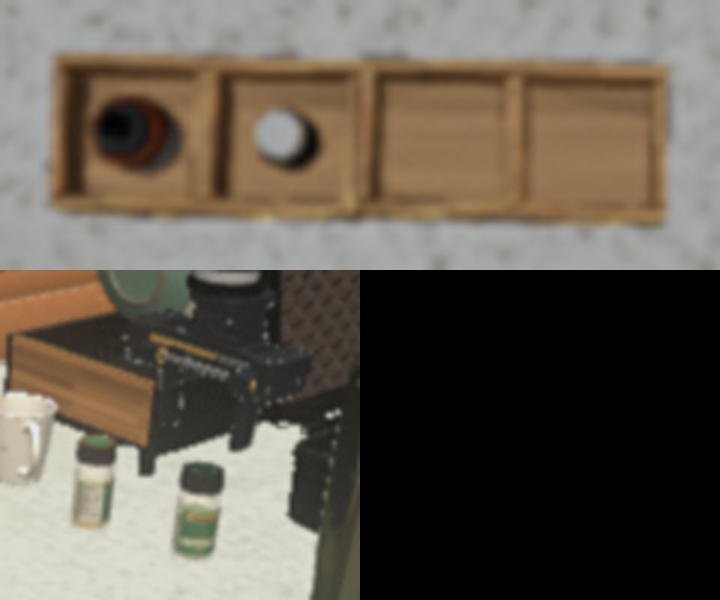

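The boxes form one straight block in the top crop: the joint is closed at x≈365 and the rims line up. In the scene crop the open fingers are behind and above jar 2 (200,480). I'll descend and grip it.

```bash
python3 -m pendant '[{"wx":0,"wy":0,"wz":0,"tx":-0.04,"ty":-0.03,"tz":0,"gripper":80},{"wx":0,"wy":0,"wz":0,"tx":0,"ty":0,"tz":0.2,"gripper":80},{"wx":0,"wy":0,"wz":0,"tx":0,"ty":0,"tz":0.2,"gripper":80},{"wx":0,"wy":0,"wz":0,"tx":0,"ty":0,"tz":0.2,"gripper":80},{"wx":0,"wy":0,"wz":0,"tx":0,"ty":0,"tz":0.2,"gripper":80},{"wx":0,"wy":0,"wz":0,"tx":0,"ty":0,"tz":0.2,"gripper":80},{"wx":0,"wy":0,"wz":0,"tx":0,"ty":0,"tz":0.2,"gripper":80},{"wx":0,"wy":0,"wz":0,"tx":0,"ty":0,"tz":0.2,"gripper":80},{"wx":0,"wy":0,"wz":0,"tx":0,"ty":0,"tz":0.14,"gripper":80},{"wx":0,"wy":0,"wz":0,"tx":0,"ty":0,"tz":0,"gripper":80},{"wx":0,"wy":0,"wz":0,"tx":0,"ty":0,"tz":0,"gripper":80}]'; python3 -m pendant '[{"wx":0,"wy":0,"wz":0,"tx":0,"ty":0,"tz":0,"gripper":60},{"wx":0,"wy":0,"wz":0,"tx":0,"ty":0,"tz":0,"gripper":50},{"wx":0,"wy":0,"wz":0,"tx":0,"ty":0,"tz":0,"gripper":40},{"wx":0,"wy":0,"wz":0,"tx":0,"ty":0,"tz":0,"gripper":30},{"wx":0,"wy":0,"wz":0,"tx":0,"ty":0,"tz":0,"gripper":30},{"wx":0,"wy":0,"wz":0,"tx":0,"ty":0,"tz":0,"gripper":30},{"wx":0,"wy":0,"wz":0,"tx":0,"ty":0,"tz":0,"gripper":30}]' 20
```

```text
time_s: 14.75
position: [439.0, -357.1, 231.2]
orientation: [[0.02, 1.0, 0.0], [1.0, -0.02, -0.0], [-0.0, 0.0, -1.0]]
force: [0.7, -0.5, 0.9]
width: 80.3
gripper_force: 0.0
time_s: 15.45
position: [439.0, -357.2, 231.4]
orientation: [[0.02, 1.0, 0.0], [1.0, -0.02, -0.0], [-0.0, 0.0, -1.0]]
force: [1.0, 0.7, 1.4]
width: 43.6
gripper_force: 19.9
```

```bash
python3 -m pendant '[{"wx":0,"wy":0,"wz":0,"tx":0,"ty":0,"tz":-0.15,"gripper":30},{"wx":0,"wy":0,"wz":0,"tx":0,"ty":0,"tz":-0.3,"gripper":30},{"wx":0,"wy":0,"wz":0,"tx":0,"ty":0,"tz":-0.4,"gripper":30},{"wx":0,"wy":0,"wz":0,"tx":0,"ty":0,"tz":-0.5,"gripper":30},{"wx":0,"wy":0,"wz":0,"tx":0,"ty":0,"tz":-0.5,"gripper":30},{"wx":0,"wy":0,"wz":0,"tx":0,"ty":0,"tz":-0.3,"gripper":30},{"wx":0,"wy":0,"wz":0,"tx":0,"ty":0,"tz":-0.15,"gripper":30},{"wx":0,"wy":0,"wz":0,"tx":0,"ty":0,"tz":0,"gripper":30}]'; python3 -c "
from h import *
plan(508.2,50,194,-1.2)
t=snap('top')
cv2.imwrite('pics/t2.png',t['color'][:,:,::-1])"
```

```text
time_s: 16.25
position: [439.0, -357.2, 347.1]
orientation: [[0.02, 1.0, 0.001], [1.0, -0.02, -0.001], [-0.001, 0.001, -1.0]]
force: [0.6, -0.3, -1.7]
width: 43.7
gripper_force: 19.9
t 16.25 grasp [ 439.1 -357.4  200.1] heading -1.16 tilt [ 0.0013 -0.001 ] q7 0.08 w 43.7 gf 19.9 F [ 0.6 -0.3 -1.7]
wz units 0.007 then t units [8.174 1.21  0.116]
```

```bash
python3 -m pendant '[{"wx":0,"wy":0,"wz":0,"tx":0.2,"ty":0.03,"tz":0,"gripper":30},{"wx":0,"wy":0,"wz":0,"tx":0.4,"ty":0.06,"tz":0,"gripper":30},{"wx":0,"wy":0,"wz":0,"tx":0.5,"ty":0.074,"tz":0,"gripper":30},{"wx":0,"wy":0,"wz":0,"tx":0.5,"ty":0.074,"tz":0,"gripper":30},{"wx":0,"wy":0,"wz":0,"tx":0.5,"ty":0.074,"tz":0,"gripper":30},{"wx":0,"wy":0,"wz":0,"tx":0.5,"ty":0.074,"tz":0,"gripper":30},{"wx":0,"wy":0,"wz":0,"tx":0.5,"ty":0.074,"tz":0,"gripper":30},{"wx":0,"wy":0,"wz":0,"tx":0.5,"ty":0.074,"tz":0,"gripper":30},{"wx":0,"wy":0,"wz":0,"tx":0.5,"ty":0.074,"tz":0,"gripper":30},{"wx":0,"wy":0,"wz":0,"tx":0.5,"ty":0.074,"tz":0,"gripper":30},{"wx":0,"wy":0,"wz":0,"tx":0.5,"ty":0.074,"tz":0,"gripper":30},{"wx":0,"wy":0,"wz":0,"tx":0.5,"ty":0.074,"tz":0,"gripper":30},{"wx":0,"wy":0,"wz":0,"tx":0.5,"ty":0.074,"tz":0,"gripper":30},{"wx":0,"wy":0,"wz":0,"tx":0.5,"ty":0.074,"tz":0,"gripper":30},{"wx":0,"wy":0,"wz":0,"tx":0.5,"ty":0.074,"tz":0,"gripper":30},{"wx":0,"wy":0,"wz":0,"tx":0.5,"ty":0.074,"tz":0,"gripper":30},{"wx":0,"wy":0,"wz":0,"tx":0.37,"ty":0.05,"tz":0,"gripper":30},{"wx":0,"wy":0,"wz":0,"tx":0.2,"ty":0.03,"tz":0,"gripper":30},{"wx":0,"wy":0,"wz":0,"tx":0,"ty":0,"tz":0,"gripper":30},{"wx":0,"wy":0,"wz":0,"tx":0,"ty":0,"tz":0,"gripper":30}]'>/dev/null; python3 -c "
from h import *
plan(508.2,50,94,-1.2)
s=snap('scene')
R=lambda a,k:cv2.resize(a,None,fx=k,fy=k,interpolation=cv2.INTER_CUBIC)
cv2.imwrite('pics/c5.png',R(s['color'][80:240,180:320],3.75)[:,:,::-1])"
```

```text
t 18.3 grasp [506.8  49.1 198.7] heading -1.19 tilt [-0.0014 -0.0012] q7 -0.69 w 44.1 gf 19.9 F [ 0.6 -1.  -1.3]
wz units 0.003 then t units [0.02  0.03  2.095]
```

View pics/c5.png

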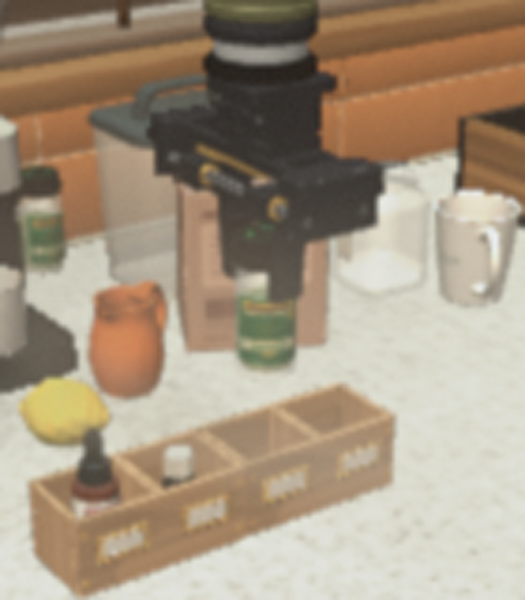

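Jar hangs upright in the grip, its foot at crop (268,363), above the empty +y cell (262,435). I'll go down to just above the rim first.

```bash
python3 -m pendant '[{"wx":0,"wy":0,"wz":0,"tx":0.02,"ty":0.03,"tz":0.2,"gripper":30},{"wx":0,"wy":0,"wz":0,"tx":0,"ty":0,"tz":0.3,"gripper":30},{"wx":0,"wy":0,"wz":0,"tx":0,"ty":0,"tz":0.3,"gripper":30},{"wx":0,"wy":0,"wz":0,"tx":0,"ty":0,"tz":0.1,"gripper":30},{"wx":0,"wy":0,"wz":0,"tx":0,"ty":0,"tz":0,"gripper":30}]'>/dev/null; python3 -c "
from h import *
plan(508.2,50,91,-1.2)
s=snap('scene')
P=lambda s,p:(lambda q:(s['K']@q)[:2]/q[2])(s['T'][:3,:3].T@(np.array(p,float)-s['T'][:3,3]))
g=robot.state()['position'];print('expected jar bottom now',P(s,[g[0],g[1],g[2]-147-84.4]),'last pic',P(s,[506.8,49.1,114.3]))
print('cell centre/rim corners',[P(s,[508.2+a,50+b,62]).round(1).tolist() for a,b in((0,0),(-29,-29),(-29,29),(29,29),(29,-29))])
cv2.imwrite('pics/c6.png',cv2.resize(s['color'][120:230,200:300],None,fx=5,fy=5,interpolation=2)[:,:,::-1])"
```

```text
t 18.85 grasp [508.4  50.3 153.3] heading -1.2 tilt [-0.0019 -0.0007] q7 -0.74 w 43.6 gf 19.9 F [-0.5 -0.1 -1.4]
wz units -0.001 then t units [-5.000e-03 -1.000e-03  1.246e+00]
expected jar bottom now [248.27255412 192.84565241] last pic [249.20615442 178.42237286]
cell centre/rim corners [[248.6, 195.3], [263.3, 196.4], [246.1, 202.4], [234.1, 194.1], [251.0, 188.6]]
```

View pics/c6.png

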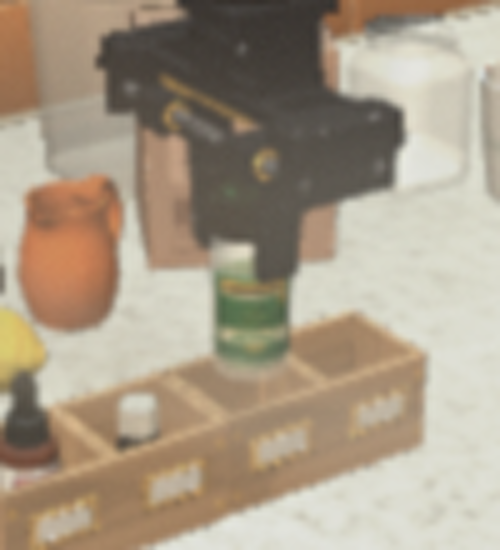

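The jar's foot is centred at crop (250,365). The cell's front rim runs from about (232,405) to (325,380), so the jar is centred over the cell within about 2 mm. I'll lower it.

```bash
python3 -m pendant '[{"wx":0,"wy":0,"wz":0,"tx":0,"ty":0,"tz":0.12,"gripper":30},{"wx":0,"wy":0,"wz":0,"tx":0,"ty":0,"tz":0.16,"gripper":30},{"wx":0,"wy":0,"wz":0,"tx":0,"ty":0,"tz":0.16,"gripper":30}]' | grep -E "pos|force:"; python3 -m pendant '[{"wx":0,"wy":0,"wz":0,"tx":0,"ty":0,"tz":0.16,"gripper":30},{"wx":0,"wy":0,"wz":0,"tx":0,"ty":0,"tz":0.16,"gripper":30},{"wx":0,"wy":0,"wz":0,"tx":0,"ty":0,"tz":0.16,"gripper":30},{"wx":0,"wy":0,"wz":0,"tx":0,"ty":0,"tz":0.16,"gripper":30},{"wx":0,"wy":0,"wz":0,"tx":0,"ty":0,"tz":0.1,"gripper":30},{"wx":0,"wy":0,"wz":0,"tx":0,"ty":0,"tz":0.04,"gripper":30},{"wx":0,"wy":0,"wz":0,"tx":0,"ty":0,"tz":0,"gripper":30}]'
```

```text
position: [509.0, 51.0, 278.9]
force: [0.2, 0.4, -0.4]
gripper_force: 19.9
time_s: 19.9
position: [508.9, 51.1, 239.9]
orientation: [[0.02, 1.0, -0.0], [1.0, -0.02, -0.0], [-0.0, -0.0, -1.0]]
force: [-0.4, 0.0, -1.2]
width: 43.5
gripper_force: 19.9
```

```bash
python3 -m pendant '[{"wx":0,"wy":0,"wz":0,"tx":0,"ty":0,"tz":0.03,"gripper":30},{"wx":0,"wy":0,"wz":0,"tx":0,"ty":0,"tz":0.02,"gripper":30},{"wx":0,"wy":0,"wz":0,"tx":0,"ty":0,"tz":0.01,"gripper":30},{"wx":0,"wy":0,"wz":0,"tx":0,"ty":0,"tz":0,"gripper":30}]'; python3 -m pendant '[{"wx":0,"wy":0,"wz":0,"tx":0,"ty":0,"tz":0,"gripper":46},{"wx":0,"wy":0,"wz":0,"tx":0,"ty":0,"tz":0,"gripper":55},{"wx":0,"wy":0,"wz":0,"tx":0,"ty":0,"tz":0,"gripper":70},{"wx":0,"wy":0,"wz":0,"tx":0,"ty":0,"tz":0,"gripper":70},{"wx":0,"wy":0,"wz":0,"tx":0,"ty":0,"tz":-0.15,"gripper":70},{"wx":0,"wy":0,"wz":0,"tx":0,"ty":0,"tz":-0.4,"gripper":70},{"wx":0,"wy":0,"wz":0,"tx":0,"ty":0,"tz":-0.5,"gripper":70},{"wx":0,"wy":0,"wz":0,"tx":0,"ty":0,"tz":-0.5,"gripper":80},{"wx":0,"wy":0,"wz":0,"tx":0,"ty":0,"tz":0,"gripper":80},{"wx":0,"wy":0,"wz":0,"tx":0,"ty":0,"tz":0,"gripper":80}]';python3 -c "
from h import *
plan(556,-323.4,160,-1.2)"
```

```text
time_s: 20.3
position: [509.0, 51.0, 237.4]
orientation: [[0.02, 1.0, 0.0], [1.0, -0.02, -0.0], [-0.0, 0.0, -1.0]]
force: [-0.3, -0.9, -0.8]
width: 43.7
gripper_force: 19.9
time_s: 21.3
position: [508.9, 50.8, 315.3]
orientation: [[0.021, 1.0, 0.001], [1.0, -0.021, -0.0], [0.0, 0.001, -1.0]]
force: [0.7, 0.0, -0.5]
width: 80.1
gripper_force: 0.0
t 21.3 grasp [509.1  50.8 168.3] heading -1.18 tilt [ 0.0012 -0.    ] q7 -0.73 w 80.1 gf 0.0 F [ 0.7  0.  -0.5]
wz units 0.005 then t units [-7.464  1.094  0.167]
```

```bash
python3 -m pendant '[{"wx":0,"wy":0,"wz":0,"tx":-0.62,"ty":0.09,"tz":0,"gripper":80},{"wx":0,"wy":0,"wz":0,"tx":-0.62,"ty":0.09,"tz":0,"gripper":80},{"wx":0,"wy":0,"wz":0,"tx":-0.62,"ty":0.09,"tz":0,"gripper":80},{"wx":0,"wy":0,"wz":0,"tx":-0.62,"ty":0.09,"tz":0,"gripper":80},{"wx":0,"wy":0,"wz":0,"tx":-0.62,"ty":0.09,"tz":0,"gripper":80},{"wx":0,"wy":0,"wz":0,"tx":-0.62,"ty":0.09,"tz":0,"gripper":80},{"wx":0,"wy":0,"wz":0,"tx":-0.62,"ty":0.09,"tz":0,"gripper":80},{"wx":0,"wy":0,"wz":0,"tx":-0.62,"ty":0.09,"tz":0,"gripper":80},{"wx":0,"wy":0,"wz":0,"tx":-0.62,"ty":0.09,"tz":0,"gripper":80},{"wx":0,"wy":0,"wz":0,"tx":-0.62,"ty":0.09,"tz":0,"gripper":80},{"wx":0,"wy":0,"wz":0,"tx":-0.62,"ty":0.09,"tz":0,"gripper":80},{"wx":0,"wy":0,"wz":0,"tx":-0.64,"ty":0.1,"tz":0,"gripper":80},{"wx":0,"wy":0,"wz":0,"tx":0,"ty":0,"tz":0,"gripper":80},{"wx":0,"wy":0,"wz":0,"tx":0,"ty":0,"tz":0,"gripper":80}]'>/dev/null; python3 -c "
from h import *
plan(556,-323.4,84,-1.2)
t=snap('top');s=snap('scene')
R=lambda a,k:cv2.resize(a,None,fx=k,fy=k,interpolation=cv2.INTER_CUBIC)
o=np.zeros((600,720,3),np.uint8);o[:270]=R(t['color'][180:225,150:270],6)[:,:,::-1];o[270:600,:720]=R(s['color'][135:245,180:420],3)[:,:,::-1]
cv2.imwrite('pics/c7.png',o)"
```

```text
t 22.7 grasp [ 554.9 -323.2  166.2] heading -1.24 tilt [-0.0022  0.0011] q7 -0.02 w 80.3 gf 0.0 F [ 0.8  0.7 -0. ]
wz units -0.008 then t units [-0.006  0.025  1.644]
```

View pics/c7.png

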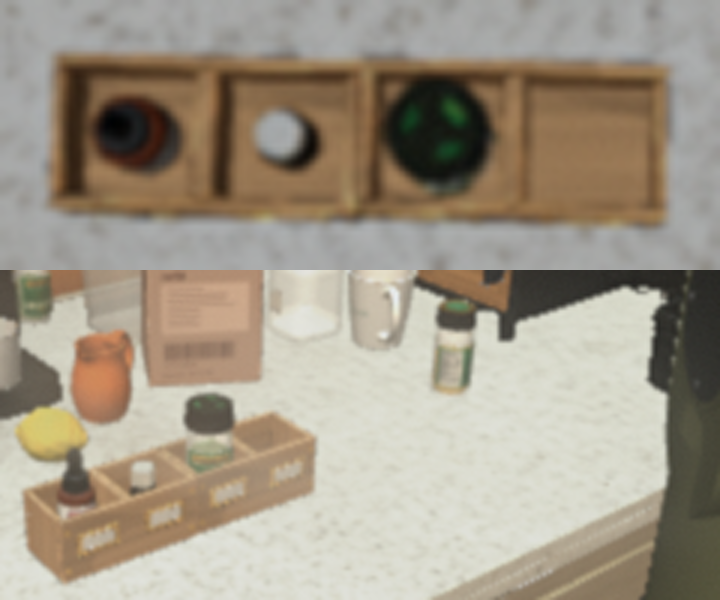

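Jar_b stands upright in the +y cell (top crop 440,130) and the boxes are still butted and in line. Jar_a waits at crop (455,345). I've used all 10 views, so from here I'll check by numbers.

```bash
python3 -m pendant '[{"wx":0,"wy":0,"wz":0,"tx":0,"ty":0.02,"tz":0.1,"gripper":80},{"wx":0,"wy":0,"wz":0,"tx":0,"ty":0,"tz":0.2,"gripper":80},{"wx":0,"wy":0,"wz":0,"tx":0,"ty":0,"tz":0.2,"gripper":80},{"wx":0,"wy":0,"wz":0,"tx":0,"ty":0,"tz":0.2,"gripper":80},{"wx":0,"wy":0,"wz":0,"tx":0,"ty":0,"tz":0.2,"gripper":80},{"wx":0,"wy":0,"wz":0,"tx":0,"ty":0,"tz":0.2,"gripper":80},{"wx":0,"wy":0,"wz":0,"tx":0,"ty":0,"tz":0.2,"gripper":80},{"wx":0,"wy":0,"wz":0,"tx":0,"ty":0,"tz":0.2,"gripper":80},{"wx":0,"wy":0,"wz":0,"tx":0,"ty":0,"tz":0.14,"gripper":80},{"wx":0,"wy":0,"wz":0,"tx":0,"ty":0,"tz":0,"gripper":80},{"wx":0,"wy":0,"wz":0,"tx":0,"ty":0,"tz":0,"gripper":80}]'; python3 -m pendant '[{"wx":0,"wy":0,"wz":0,"tx":0,"ty":0,"tz":0,"gripper":60},{"wx":0,"wy":0,"wz":0,"tx":0,"ty":0,"tz":0,"gripper":50},{"wx":0,"wy":0,"wz":0,"tx":0,"ty":0,"tz":0,"gripper":40},{"wx":0,"wy":0,"wz":0,"tx":0,"ty":0,"tz":0,"gripper":30},{"wx":0,"wy":0,"wz":0,"tx":0,"ty":0,"tz":0,"gripper":30},{"wx":0,"wy":0,"wz":0,"tx":0,"ty":0,"tz":0,"gripper":30},{"wx":0,"wy":0,"wz":0,"tx":0,"ty":0,"tz":0,"gripper":30}]' 20
```

```text
time_s: 23.9
position: [557.0, -323.0, 232.8]
orientation: [[0.02, 1.0, 0.0], [1.0, -0.02, -0.0], [-0.0, 0.0, -1.0]]
force: [0.8, -0.0, -0.0]
width: 79.9
gripper_force: 0.0
time_s: 24.6
position: [557.0, -323.0, 232.9]
orientation: [[0.02, 1.0, 0.0], [1.0, -0.02, -0.0], [-0.0, 0.0, -1.0]]
force: [-0.1, 0.3, 0.5]
width: 43.0
gripper_force: 19.8
```

```bash
python3 -m pendant '[{"wx":0,"wy":0,"wz":0,"tx":0,"ty":0,"tz":-0.15,"gripper":30},{"wx":0,"wy":0,"wz":0,"tx":0,"ty":0,"tz":-0.3,"gripper":30},{"wx":0,"wy":0,"wz":0,"tx":0,"ty":0,"tz":-0.4,"gripper":30},{"wx":0,"wy":0,"wz":0,"tx":0,"ty":0,"tz":-0.5,"gripper":30},{"wx":0,"wy":0,"wz":0,"tx":0,"ty":0,"tz":-0.5,"gripper":30},{"wx":0,"wy":0,"wz":0,"tx":0,"ty":0,"tz":-0.3,"gripper":30},{"wx":0,"wy":0,"wz":0,"tx":0,"ty":0,"tz":-0.15,"gripper":30},{"wx":0,"wy":0,"wz":0,"tx":0,"ty":0,"tz":0,"gripper":30}]'; python3 -c "
from h import *
plan(507.2,-17.9,200,-1.2)"
```

```text
time_s: 25.4
position: [557.0, -323.1, 348.8]
orientation: [[0.02, 1.0, 0.001], [1.0, -0.02, -0.001], [-0.001, 0.001, -1.0]]
force: [0.4, -0.1, -2.0]
width: 43.1
gripper_force: 19.8
t 25.4 grasp [ 557.2 -323.2  201.8] heading -1.16 tilt [ 0.0015 -0.0009] q7 0.0 w 43.1 gf 19.8 F [ 0.4 -0.1 -2. ]
wz units 0.007 then t units [ 6.084 -1.129  0.029]
```

```bash
python3 -m pendant '[{"wx":0,"wy":0,"wz":0,"tx":0.2,"ty":-0.04,"tz":0,"gripper":30},{"wx":0,"wy":0,"wz":0,"tx":0.4,"ty":-0.07,"tz":0,"gripper":30},{"wx":0,"wy":0,"wz":0,"tx":0.5,"ty":-0.093,"tz":0,"gripper":30},{"wx":0,"wy":0,"wz":0,"tx":0.5,"ty":-0.093,"tz":0,"gripper":30},{"wx":0,"wy":0,"wz":0,"tx":0.5,"ty":-0.093,"tz":0,"gripper":30},{"wx":0,"wy":0,"wz":0,"tx":0.5,"ty":-0.093,"tz":0,"gripper":30},{"wx":0,"wy":0,"wz":0,"tx":0.5,"ty":-0.093,"tz":0,"gripper":30},{"wx":0,"wy":0,"wz":0,"tx":0.5,"ty":-0.093,"tz":0,"gripper":30},{"wx":0,"wy":0,"wz":0,"tx":0.5,"ty":-0.093,"tz":0,"gripper":30},{"wx":0,"wy":0,"wz":0,"tx":0.5,"ty":-0.093,"tz":0,"gripper":30},{"wx":0,"wy":0,"wz":0,"tx":0.5,"ty":-0.093,"tz":0,"gripper":30},{"wx":0,"wy":0,"wz":0,"tx":0.5,"ty":-0.093,"tz":0,"gripper":30},{"wx":0,"wy":0,"wz":0,"tx":0.3,"ty":-0.06,"tz":0,"gripper":30},{"wx":0,"wy":0,"wz":0,"tx":0.18,"ty":-0.03,"tz":0,"gripper":30},{"wx":0,"wy":0,"wz":0,"tx":0,"ty":0,"tz":0,"gripper":30},{"wx":0,"wy":0,"wz":0,"tx":0,"ty":0,"tz":0,"gripper":30},{"wx":0,"wy":0,"wz":0,"tx":0,"ty":0,"tz":0,"gripper":30}]'>/dev/null; python3 -c "
from h import *
plan(507.2,-17.9,155,-1.2)
s=snap('scene');c=s['color']
P=lambda s,p:(lambda q:(s['K']@q)[:2]/q[2])(s['T'][:3,:3].T@(np.array(p,float)-s['T'][:3,3]))
g=robot.state()['position']
for h in(0,30,60): print(h,P(s,[g[0],g[1],g[2]-147-85.9+h]).round(1))
u,v=P(s,[g[0],g[1],g[2]-147-85.9]).round().astype(int)
hsv=cv2.cvtColor(c,cv2.COLOR_RGB2HSV)
r=hsv[v-40:v+15,u-25:u+25]; m=((r[...,0]>40)&(r[...,0]<85)&(r[...,1]>70)).astype(np.uint8)
n,l,st,ce=cv2.connectedComponentsWithStats(m)
print([(st[i][:2]+[u-25,v-40],st[i][2:],ce[i]+[u-25,v-40]) for i in range(1,n) if st[i,4]>20])
"
```

```text
t 27.1 grasp [506.5 -19.2 200.4] heading -1.27 tilt [-0.0005 -0.0008] q7 -0.59 w 43.1 gf 19.8 F [-1.   0.6 -1. ]
wz units -0.013 then t units [0.028 0.014 0.908]
0 [269.  172.2]
30 [269.3 162.4]
60 [269.5 152.4]
[]
```

```bash
python3 -c "
from h import *
s=snap('scene');c=s['color'].astype(int);b=np.load('s0.npz')['scene'].astype(int)
d=np.abs(c-b).max(2)
for v in range(150,184,2):
    x=np.where(d[v,245:295]>25)[0]+245; print(v,(x.min(),x.max(),len(x)) if len(x) else None)
"
```

```text
150 (np.int64(264), np.int64(281), 14)
152 (np.int64(265), np.int64(280), 13)
154 (np.int64(264), np.int64(278), 12)
156 (np.int64(264), np.int64(278), 11)
158 (np.int64(263), np.int64(278), 13)
160 (np.int64(263), np.int64(278), 14)
162 (np.int64(263), np.int64(278), 13)
164 (np.int64(263), np.int64(278), 14)
166 (np.int64(263), np.int64(278), 13)
168 (np.int64(271), np.int64(278), 8)
170 (np.int64(267), np.int64(277), 11)
172 (np.int64(267), np.int64(274), 8)
174 None
176 (np.int64(245), np.int64(294), 22)
178 (np.int64(245), np.int64(294), 37)
180 (np.int64(245), np.int64(294), 49)
182 (np.int64(245), np.int64(294), 50)
```

The jar is at column 270.5 against 269.3 expected, the same camera offset as last time, and its sides are vertical. I'll lower it.

```bash
python3 -m pendant '[{"wx":0,"wy":0,"wz":0,"tx":0.02,"ty":0.01,"tz":0.2,"gripper":30},{"wx":0,"wy":0,"wz":0,"tx":0,"ty":0,"tz":0.3,"gripper":30},{"wx":0,"wy":0,"wz":0,"tx":0,"ty":0,"tz":0.3,"gripper":30},{"wx":0,"wy":0,"wz":0,"tx":0,"ty":0,"tz":0.15,"gripper":30},{"wx":0,"wy":0,"wz":0,"tx":0,"ty":0,"tz":0.15,"gripper":30},{"wx":0,"wy":0,"wz":0,"tx":0,"ty":0,"tz":0.15,"gripper":30},{"wx":0,"wy":0,"wz":0,"tx":0,"ty":0,"tz":0,"gripper":30}]' | grep -E "pos|force:"; python3 -m pendant '[{"wx":0,"wy":0,"wz":0,"tx":0,"ty":0,"tz":0.16,"gripper":30},{"wx":0,"wy":0,"wz":0,"tx":0,"ty":0,"tz":0.16,"gripper":30},{"wx":0,"wy":0,"wz":0,"tx":0,"ty":0,"tz":0.16,"gripper":30},{"wx":0,"wy":0,"wz":0,"tx":0,"ty":0,"tz":0.16,"gripper":30},{"wx":0,"wy":0,"wz":0,"tx":0,"ty":0,"tz":0.16,"gripper":30},{"wx":0,"wy":0,"wz":0,"tx":0,"ty":0,"tz":0.08,"gripper":30},{"wx":0,"wy":0,"wz":0,"tx":0,"ty":0,"tz":0,"gripper":30},{"wx":0,"wy":0,"wz":0,"tx":0,"ty":0,"tz":0,"gripper":30}]'
```

```text
position: [506.9, -16.9, 284.4]
force: [-0.1, -0.2, -1.4]
gripper_force: 19.8
time_s: 28.7
position: [507.1, -16.9, 241.2]
orientation: [[0.02, 1.0, -0.0], [1.0, -0.02, -0.0], [-0.0, -0.0, -1.0]]
force: [-0.1, 0.6, -0.8]
width: 43.1
gripper_force: 19.8
```

```bash
python3 -m pendant '[{"wx":0,"wy":0,"wz":0,"tx":0,"ty":0,"tz":0.03,"gripper":30},{"wx":0,"wy":0,"wz":0,"tx":0,"ty":0,"tz":0.015,"gripper":30},{"wx":0,"wy":0,"wz":0,"tx":0,"ty":0,"tz":0.005,"gripper":30},{"wx":0,"wy":0,"wz":0,"tx":0,"ty":0,"tz":0,"gripper":30}]'; python3 -m pendant '[{"wx":0,"wy":0,"wz":0,"tx":0,"ty":0,"tz":0,"gripper":46},{"wx":0,"wy":0,"wz":0,"tx":0,"ty":0,"tz":0,"gripper":55},{"wx":0,"wy":0,"wz":0,"tx":0,"ty":0,"tz":0,"gripper":70},{"wx":0,"wy":0,"wz":0,"tx":0,"ty":0,"tz":0,"gripper":70},{"wx":0,"wy":0,"wz":0,"tx":0,"ty":0,"tz":-0.15,"gripper":70},{"wx":0,"wy":0,"wz":0,"tx":0,"ty":0,"tz":-0.4,"gripper":70},{"wx":0,"wy":0,"wz":0,"tx":0,"ty":0,"tz":-0.5,"gripper":70},{"wx":0,"wy":0,"wz":0,"tx":0,"ty":0,"tz":-0.5,"gripper":80},{"wx":0,"wy":0,"wz":0,"tx":-0.6,"ty":0,"tz":-0.4,"gripper":80},{"wx":0,"wy":0,"wz":0,"tx":-0.6,"ty":0,"tz":-0.4,"gripper":80},{"wx":0,"wy":0,"wz":0,"tx":-0.6,"ty":0,"tz":0,"gripper":80},{"wx":0,"wy":0,"wz":0,"tx":-0.6,"ty":0,"tz":0,"gripper":80},{"wx":0,"wy":0,"wz":0,"tx":-0.6,"ty":0,"tz":0,"gripper":80},{"wx":0,"wy":0,"wz":0,"tx":-0.6,"ty":0,"tz":0,"gripper":80},{"wx":0,"wy":0,"wz":0,"tx":-0.6,"ty":0,"tz":0,"gripper":80},{"wx":0,"wy":0,"wz":0,"tx":-0.6,"ty":0,"tz":0,"gripper":80},{"wx":0,"wy":0,"wz":0,"tx":0,"ty":0,"tz":0,"gripper":80},{"wx":0,"wy":0,"wz":0,"tx":0,"ty":0,"tz":0,"gripper":80},{"wx":0,"wy":0,"wz":0,"tx":0,"ty":0,"tz":0,"gripper":80}]'
```

```text
time_s: 29.1
position: [507.1, -17.0, 238.8]
orientation: [[0.02, 1.0, 0.0], [1.0, -0.02, -0.0], [-0.0, 0.0, -1.0]]
force: [-0.2, 0.0, -0.4]
width: 43.3
gripper_force: 19.8
time_s: 31.0
position: [502.4, -255.5, 356.6]
orientation: [[0.018, 1.0, 0.0], [1.0, -0.018, 0.001], [0.001, 0.0, -1.0]]
force: [-0.5, -0.2, 0.7]
width: 79.7
gripper_force: 0.0
```

```bash
python3 -c "
from h import *
t=snap('top')
[print(b) for th in (60,100) for b in boxes(t,(150,175,310,225),thr=th)]
a=t['color'][180:225,205:270]; k=4
h=cv2.cvtColor(cv2.resize(a,None,fx=k,fy=k,interpolation=2),cv2.COLOR_RGB2HSV)
m=((h[...,2]<70)|((h[...,0]>35)&(h[...,0]<90)&(h[...,1]>70))).astype(np.uint8)
m=cv2.morphologyEx(m,cv2.MORPH_OPEN,np.ones((9,9)))
for ct in cv2.findContours(m,0,1)[0]:
    if cv2.contourArea(ct)<1000: continue
    (u,v),r=cv2.minEnclosingCircle(ct); print('jar top',cast(t,[(u+.5)/k-.5+205,(v+.5)/k-.5+180],111).round(1),'r px',round(r/k,1))
"
```

```text
(array([508.9,  84.7]), array([273.9,  72.6]), -0.0122, [[471.0, -51.79999923706055], [543.5, -52.70000076293945], [546.9000244140625, 221.1999969482422], [474.29998779296875, 222.10000610351562]])
(array([508.7,  84.5]), array([270.4,  69.2]), -0.0117, [[472.5, -50.29999923706055], [541.7999877929688, -51.099998474121094], [544.9000244140625, 219.39999389648438], [475.70001220703125, 220.1999969482422]])
jar top [[508.8 -19.5]] r px 8.0
jar top [[509.1  45.8]] r px 9.8
```

```bash
python3 -c "
from workcell import robot
print(robot.sign_off())"
```

```text
the job is handed in; nothing more can be done
None
```

I handed the job in after about 31 s of the 72 s allowed. By the last top-camera measurements the loose box is butted flush and in line, and each cell holds one jar about 1–4 mm from its centre; jar_a's uprightness after release was not checked by eye, and the judge's result was not shown.

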